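Draw one slide case from the blue dispenser

ROBOT

A 6-joint arm with a two-finger parallel gripper is mounted at the origin on a cart in front of the work surface, level with it; the furniture and walls round the work are solid. World frame = base frame: x ahead of the robot, y to its left, z up, the work surface at z = 0. Lengths are in m, angles in rad, forces in N, time in s.
With the tool pointing down it reaches from about 0.35 to 0.875 m from the base axis. Payload 4.2 kg.
Tool frame: the origin (TCP) lies at the very end of the fingers, on their centre line; the grasp point (between the pads) lies 19 mm behind it; x points along the fingers, z is the direction in which the jaws open and shut, and the axes are right-handed (so a half turn about x gives the same grasp; the last joint's range is limited). The gripper opens to 85 mm and grips with 20 to 120 N. Pads are 22 mm wide; open, the fingers measure 114 mm over their backs; the gripper's body (76 mm by 85 mm) begins 54 mm behind the grasp point. The pads swing forward as they close: fully open they stand 13 mm farther back than shut.
Start: joints at [-0.933, 0.385, 0.008, 0, -1.194, -0.259], TCP at [0.231, -0.581, 0.231] pointing down, gripper open.
Joint ranges: [-3.14, 3.14], [-1.21, 2.06], [-1.07, 1.41], [-3.16, 2.05], [-2.99, -0.16], [-3.1, 3.1]. Speed limits (rad/s): [2.79, 2.79, 3.14, 3.14, 3.14, 3.14].

INTERFACE

Orientations are given as a rotation vector (axis times angle).
In Python, from station import r, optics, workorder gives the robot as it stands.
- The arm moves only by the tool arm_command, never from a script. Its argument "steps" is one flat list of numbers, 7 for each row, row after row: the opening, from 0 (shut) to 1 (fully open), then the shift along the tool's x, y, z in mm, then the turn, a rotation vector about the tool's x, y, z in rad. In form: [hand, dx, dy, dz, rx, ry, rz, hand, dx, dy, dz, rx, ry, rz, ...]. A call has exactly 10 rows; each row shifts and turns the commanded pose from where the row before left it, along the tool's axes as they then stand; what a row does not reach is not made up. A row lasts 1/8 s, in which the tool goes at most 62.5 mm and 10.7 degrees, less where a joint would pass 70% of its speed; a pose out of reach is approached as far as the arm can. A call with a gripper value outside its range is refused whole. The fingers move at their own pace and stop on an object; "newtons" is the grip in N (left out, the last holds). Time passes only in rows, so rows that do not move let the fingers close, or fill a call up. It gives the time, the measured TCP pose, the force and the opening at its end, in the units of the state.
- r.read_state(): the state, without advancing time (a new reading comes with each control period).
- optics.get_image(name): name is "scene" or "top" or "wrist"; returns (picture, depth): 480x640x3 uint8, red, green, blue; 480x640 float32, m along the optical axis (not along the pixel's ray), 0 where there is no reading.
- optics.camera_params(name): a dict with "mtx" (3x3 intrinsics, pixels), "k1" (the pictures are not rectified: a ray, as slopes to the right and down, at radius r is drawn at 1 + k1 r^2 times it, then the intrinsics apply), "world_from_camera" (4x4, takes a point from camera to world coordinates); the wrist camera has in their place "hand_eye" (4x4, takes a point from camera to tool coordinates, whose origin is the TCP and whose axes are the tool frame's). Camera axes: x right, y down, z forward; pixel columns grow to the right and rows downward; lengths in m; the calibration is good to about 2 mm. A picture is of the moment at which its call begins: read the wrist's pose just before it. camera_params takes no time and is no camera call.
- workorder.hand_in(): hands the job in, once; it reports no verdict.
The state is a dict: "t": time; "joints": joint angles; "qvel": joint speeds; "joint_torque": joint torques, N m; "tool_pos": TCP position; "eef_rot": TCP orientation; "wrist_force": force on the tool from outside, world axes, zero at the start; "torque": the same for the moment, N m; "opening": opening from 0.0 (shut) to 1.0 (fully open).
Only numpy, scipy, OpenCV 4.12 (cv2) and the standard library are available. Lean on these libraries where they do the work, as an engineer would, in place of code of your own. Each camera call takes 0.05 s, during which the arm holds its last target.

TASK

Draw the lowest blue slide case, the one that sticks out, forward out of the mouth of its dispenser, and lay it flat on the floor of the open green tray. The two blue cases above it must stay in the dispenser, only settling down onto its floor. The yellow dispenser is not wanted.

Things in the scene. Friction and masses are not known exactly. Their poses are not given: they have to be found in the camera images.
- blue_bottom_center (a point): centre (half-way up) of the lowest blue slide case: rigid flat plastic case, 96 mm long (its x), 30 wide (y), 10 high (z), 35 g, paper label on top. Lies level on the floor of the blue-banded dispenser; its front end (-x) stands 33 mm out of the mouth. Pinch that end from above across the 30 mm (33 to 45 mm ahead of this point is clear); pulled level along its -x it slides easily and is free after 62 mm
- blue_middle: second blue case, same size, on the lowest one but wholly in the chute, held back by its front wall; drops 10 mm to the chute's floor when the lowest has gone. Origin: centre of underside, midway along the chute; -x to the mouth, z up. Chute: white, fixed, open-topped, 106 mm long, 40 wide, 70 high, floor 34 mm above the cart; mouth: slot 14 mm high over that floor in the front wall, facing the robot
- blue_top: third, top blue case, lying squarely on the second; origin and axes likewise; drops 10 mm with it. A like dispenser with yellow bands and yellow cases stands beside the blue one, at its left or right. Both have a dark base plate 4 mm high that reaches 6 mm past the chute's ends, 11 mm past its sides; the space before the mouths is free
- tray_in (a point): centre of the inner floor (3 mm above the cart) of an open green tray fixed to the cart nearer the robot; inside 130 mm along its x by 110 mm along its y, walls 3 mm thick, rim 10 mm above the inner floor, z up. The case fits in with its length along the tray's x

How it is judged:
At the end, for the whole second after the job is handed in: the lowest blue case lies at rest flat on the tray's floor inside its walls (centre within 60 mm along the tray's x and 50 mm along its y of the tray's middle, and under 8 mm above its floor); the two other blue cases lie level and at rest in the dispenser, each within 20 mm of where it started (x of blue_bottom_center in the frame of tray_in between -0.06 and 0.06 m and y of blue_bottom_center in the frame of tray_in between -0.05 and 0.05 m and z of blue_bottom_center in the frame of tray_in between 0.002 and 0.008 m and linear speed of each of blue_bottom, blue_middle, blue_top below 0.02 m/s and distance of each of blue_middle, blue_top from where it was at the start of the episode below 0.02 m and angle between each of blue_middle, blue_top's own z axis and vertical below 0.15 rad); the robot touches nothing.
It fails at once if a blue case above the lowest leaves its place in the dispenser (moves more than 35 mm) (distance of any of blue_middle, blue_top from where it was at the start of the episode above 0.035 m).
It also fails if it takes over 35 s, if anything falls off the work surface, if the arm or the gripper's body presses on something with over 40 N, if the wrist force passes 120 N, or if a joint passes its speed limit or range.

## Working session

There is one attempt and no reset: what is moved stays moved. The work goes in short steps, Python scripts to look and compute and a tool call to move; the robot and the scene stay as the last step left them, time stands still between calls to the robot, and variables do not carry over. Pictures are saved under pics/ and viewed, and the job is handed in when it is done.

Besides the shell and the picture viewer there is one more tool, called after "Emit:" by a JSON object that holds its "method" and its "body", one argument or row to a line. arm_command: Moves the arm, as the interface text tells. Its arguments: {"type":"object","properties":{"steps":{"type":"array","items":{"type":"number"}},"newtons":{"type":"number"}},"required":["steps"]}

```bash
ls; mkdir -p pics; python3 - <<'E'
from station import r, optics, workorder
import cv2, numpy as np
np.set_printoptions(precision=4,suppress=True)
print(r.read_state())
for n in ["scene","top"]:
    im,d=optics.get_image(n); p=optics.camera_params(n); print(n,p)
    cv2.imwrite(f"pics/{n}0.png",im[:,:,::-1]); np.savez(f"pics/{n}0.npz",im=im,d=d,mtx=p["mtx"],k1=p["k1"],T=p["world_from_camera"])
print(optics.camera_params("wrist"))
E
```

```text
pics
{'t': 0.0, 'joints': array([-0.9334,  0.3856,  0.0066, -0.0005, -1.194 , -0.2586]), 'qvel': array([ 0.0001,  0.001 ,  0.0008, -0.0015, -0.0001,  0.0022]), 'joint_torque': array([ -0.0003, -39.2288,  18.84  ,   4.1861,  -0.0047,   0.    ]), 'tool_pos': array([ 0.2309, -0.5801,  0.2302]), 'eef_rot': array([-1.4804,  1.0045,  1.4837]), 'wrist_force': array([-0.335 , -0.6222, -0.2122]), 'torque': array([-0.0413, -0.0364, -0.031 ]), 'opening': 0.9993176671828647}
scene {'mtx': array([[604.9056,   0.    , 322.2219],
       [  0.    , 604.9056, 237.5663],
       [  0.    ,   0.    ,   1.    ]]), 'k1': -0.20565680883613455, 'world_from_camera': array([[-0.7517, -0.2884,  0.5931,  0.032 ],
       [-0.6593,  0.3476, -0.6667,  0.8056],
       [-0.0139, -0.8922, -0.4514,  0.4392],
       [ 0.    ,  0.    ,  0.    ,  1.    ]])}
top {'mtx': array([[494.4914,   0.    , 319.9255],
       [  0.    , 494.4914, 235.314 ],
       [  0.    ,   0.    ,   1.    ]]), 'k1': 0.022239620275643673, 'world_from_camera': array([[ 0.0204, -0.9841,  0.1763,  0.3978],
       [-0.9995, -0.0244, -0.0207,  0.2542],
       [ 0.0247, -0.1757, -0.9841,  0.8994],
       [ 0.    ,  0.    ,  0.    ,  1.    ]])}
{'mtx': array([[403.1365,   0.    , 318.2295],
       [  0.    , 403.1365, 245.5701],
       [  0.    ,   0.    ,   1.    ]]), 'k1': -0.07952458001711102, 'hand_eye': array([[ 0.0011, -0.3098,  0.9508, -0.1427],
       [ 0.0013, -0.9508, -0.3098,  0.0788],
       [ 1.    ,  0.0016, -0.0007, -0.0001],
       [ 0.    ,  0.    ,  0.    ,  1.    ]])}
```

View pics/scene0.png

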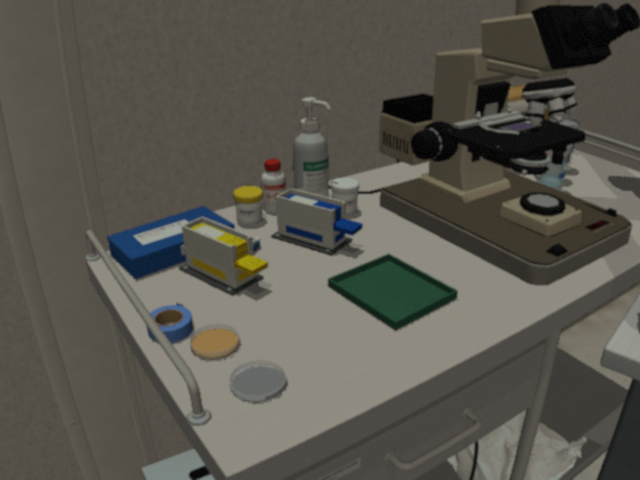

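View pics/top0.png

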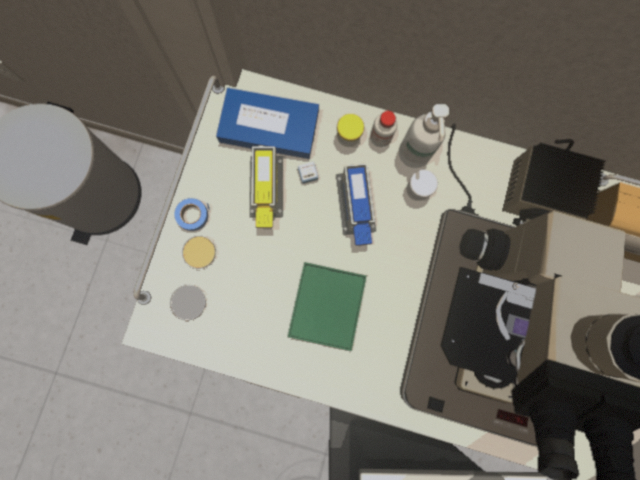

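Top view: the blue dispenser is at about (357,200), with its case end at (363,233). The green tray is at (328,306), the yellow dispenser at (264,185), and the microscope is to the right. I'll zoom in and measure.

```bash
cat > h.py <<'E'
import numpy as np, cv2
np.set_printoptions(precision=4,suppress=True)
def load(n):
    z=np.load(n); return z["im"],z["d"],z["mtx"],float(z["k1"]),z["T"]
def slopes(uv,K,k1):
    uv=np.asarray(uv,float).reshape(-1,1,2)
    return cv2.undistortPoints(uv,K,np.array([k1,0,0,0,0.]))[:,0]
def onplane(uv,K,k1,T,z):
    s=slopes(uv,K,k1); d=np.c_[s,np.ones(len(s))]@T[:3,:3].T
    return T[:3,3]+d*((z-T[2,3])/d[:,2])[:,None]
def atdepth(uv,dep,K,k1,T):
    s=slopes(uv,K,k1); return (np.c_[s,np.ones(len(s))]*np.asarray(dep)[:,None])@T[:3,:3].T+T[:3,3]
E
python3 - <<'E'
from h import *
for n,(x0,y0,x1,y1) in {"top":(280,150,400,360),"scene":(260,170,470,340)}.items():
    im,d,K,k1,T=load(f"pics/{n}0.npz")
    f=3.5 if n=="scene" else 2.8
    c=cv2.resize(im[y0:y1,x0:x1],None,fx=f,fy=f,interpolation=cv2.INTER_CUBIC)
    cv2.imwrite(f"pics/{n}z.png",c[:,:,::-1])
    hsv=cv2.cvtColor(im,cv2.COLOR_RGB2HSV)
    for nm,lo,hi in [("blue",(105,120,40),(130,255,255)),("green",(60,80,20),(90,255,255))]:
        m=cv2.inRange(hsv,np.array(lo),np.array(hi)); 
        cs,_=cv2.findContours(m,cv2.RETR_EXTERNAL,cv2.CHAIN_APPROX_NONE)
        for q in cs:
            if cv2.contourArea(q)>80: print(n,nm,cv2.contourArea(q),cv2.boundingRect(q),cv2.minAreaRect(q))
E
```

```text
top blue 262.5 (354, 224, 17, 20) ((361.9010009765625, 233.5099334716797), (19.701736450195312, 15.423076629638672), 84.2894058227539)
top blue 370.5 (348, 168, 22, 53) ((358.90771484375, 194.26153564453125), (52.59072494506836, 15.876444816589355), 82.87498474121094)
top blue 4432.5 (217, 89, 101, 64) ((267.343994140625, 120.60800170898438), (93.91486358642578, 49.551273345947266), 10.30484676361084)
top green 3356.0 (293, 269, 70, 77) ((326.9038391113281, 306.4807434082031), (60.011539459228516, 70.40569305419922), 11.309932708740234)
scene blue 433.5 (152, 305, 40, 36) ((174.80770874023438, 319.9615173339844), (37.442264556884766, 31.34056282043457), 56.3099365234375)
scene blue 144.0 (287, 226, 35, 15) ((303.8868103027344, 233.396240234375), (36.53790283203125, 4.944979190826416), 15.945395469665527)
scene blue 2678.5 (108, 207, 125, 71) ((172.20001220703125, 240.10000610351562), (47.75039291381836, 123.01258850097656), 71.56505584716797)
scene blue 418.0 (315, 201, 46, 41) ((338.2077331542969, 215.24696350097656), (44.73006057739258, 29.26375389099121), 60.42216110229492)
scene green 4917.0 (329, 255, 127, 74) ((390.5062561035156, 290.7838439941406), (118.59127807617188, 61.595252990722656), 28.217355728149414)
scene green 108.0 (304, 160, 23, 11) ((315.161376953125, 165.57579040527344), (8.405959129333496, 23.091663360595703), 81.46923065185547)
```

View pics/topz.png

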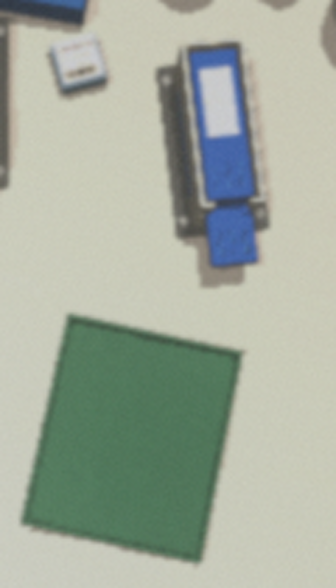

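View pics/scenez.png

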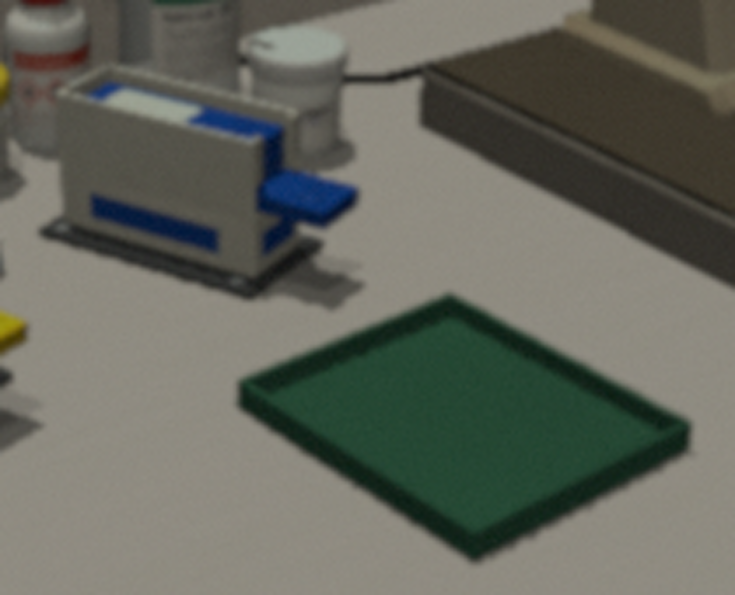

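```bash
python3 - <<'E'
from h import *
im,d,K,k1,T=load("pics/top0.npz")
hsv=cv2.cvtColor(im,cv2.COLOR_RGB2HSV)
def cont(lo,hi,box):
    x0,y0,x1,y1=box; m=np.zeros(im.shape[:2],np.uint8)
    m[y0:y1,x0:x1]=cv2.inRange(hsv,np.array(lo),np.array(hi))[y0:y1,x0:x1]
    cs,_=cv2.findContours(m,cv2.RETR_EXTERNAL,cv2.CHAIN_APPROX_NONE)
    return max(cs,key=cv2.contourArea)[:,0].astype(float),m
B=((105,120,40),(130,255,255))
def rect(c,z,grow):
    P=onplane(c,K,k1,T,z)[:,:2]*1000
    (cx,cy),(w,h),a=cv2.minAreaRect(P.astype(np.float32))
    bx=cv2.boxPoints(((cx,cy),(w,h),a))
    return np.array([cx,cy]),(w,h),a,bx
for nm,box,z in [("tip",(350,223,376,246),.044),("top",(345,165,373,222),.064)]:
    c,m=cont(*B,box); print(nm,*rect(c,z,0)[:3]); 
    s=m>0; dd=d[s]; v,u=np.nonzero(s); P=atdepth(np.c_[u,v],dd,K,k1,T); print(" depth pts median",np.median(P,0), np.percentile(P[:,2],[10,90]))
c,m=cont((60,80,20),(90,255,255),(280,255,375,360))
for z in (.013,.003):print("tray",z,*rect(c,z,0))
s=m>0; v,u=np.nonzero(s); P=atdepth(np.c_[u,v],d[s],K,k1,T); print(np.median(P,0))
# tip in rows: left and right edges
c,m=cont(*B,(350,160,376,246))
m=cv2.inRange(hsv,np.array(B[0]),np.array(B[1]))
for v in list(range(168,246,4)):
    u=np.nonzero(m[v,345:378])[0]+345
    if len(u): print(v,u[0],u[-1],onplane([[u[0]-.5,v],[u[-1]+.5,v]],K,k1,T,.044 if v>221 else .064)[:,:2].ravel()*1000)
E
```

```text
tip [556.1243 162.3203] (34.96535873413086, 27.310420989990234) 5.798368453979492
 depth pts median [0.556  0.1621 0.0446] [0.0425 0.0461]
top [622.3753 170.26  ] (94.33787536621094, 27.66631317138672) 7.542823791503906
 depth pts median [0.6014 0.1683 0.0645] [0.0627 0.0664]
tray 0.013 [429.3016 220.0972] (105.79228210449219, 124.6274642944336) 78.95854949951172 [[358.0107 180.1145]
 [480.3312 156.246 ]
 [500.5924 260.0799]
 [378.2719 283.9484]]
tray 0.003 [429.657  219.7125] (106.98578643798828, 126.03347778320312) 78.95853424072266 [[357.5618 179.2787]
 [481.2623 155.1409]
 [501.7521 260.1462]
 [378.0517 284.2841]]
[0.4259 0.2177 0.0034]
168 357 363 [669.4648 174.6653 669.8093 162.309 ]
172 349 363 [661.7513 188.7004 662.4845 162.2694]
176 349 364 [654.4532 188.6233 655.2288 160.4694]
180 350 350 [647.2238 186.7906 647.272  185.0344]
184 350 365 [639.9665 186.7167 640.7292 158.6411]
188 351 351 [632.777  184.8921 632.8243 183.1409]
192 351 366 [625.5602 184.8215 626.3103 156.824 ]
196 352 352 [618.4106 183.005  618.4571 181.2586]
200 352 367 [611.2344 182.9376 611.972  155.0182]
204 353 368 [604.1244 181.1291 604.8558 153.2477]
208 353 368 [596.9887 181.0649 597.714  153.2236]
212 354 369 [589.9183 179.2646 590.6376 151.4611]
216 354 369 [582.823  179.2035 583.5362 151.4402]
220 355 365 [575.7922 177.4112 576.2785 158.3536]
224 358 367 [572.9642 170.2011 573.413  152.4833]
228 354 369 [565.5819 177.2228 566.294  148.9176]
232 354 369 [558.3998 177.1617 559.1059 148.8974]
236 355 369 [551.2822 175.3381 551.9386 148.8775]
240 356 370 [544.1845 173.5198 544.8355 147.0954]
```

```bash
python3 - <<'E'
from h import *
from scipy.spatial.transform import Rotation as R
G={}
for n in ("top","scene"):
    im,d,K,k1,T=load(f"pics/{n}0.npz")
    v,u=np.nonzero(d>0); P=atdepth(np.c_[u,v],d[v,u],K,k1,T)
    if n=="top":
        s=(abs(P[:,0]-.62)<.09)&(abs(P[:,1]-.17)<.06)&(P[:,2]>.03);print("disp z pct",np.percentile(P[s,2],[50,90,98,100]))
    for p in P:
        k=(int(np.floor(p[0]*10)),int(np.floor(p[1]*10))); G.setdefault(k,[]).append(p[2])
print("rows x, cols y (10cm cells), 99pct z cm")
print("      ",[y*10 for y in range(-8,6)])
for x in range(-1,10): print(x*10,[int(100*np.percentile(G[(x,y)],99)) if len(G.get((x,y),[]))>5 else None for y in range(-8,6)])
M=R.from_rotvec([-1.4804,1.0045,1.4837]).as_matrix(); print(M)
E
```

```text
disp z pct [0.0639 0.0696 0.0719 0.0745]
rows x, cols y (10cm cells), 99pct z cm
       [-80, -70, -60, -50, -40, -30, -20, -10, 0, 10, 20, 30, 40, 50]
-10 [None, None, -79, -79, -79, -79, None, None, None, -54, -79, -79, -79, -79]
0 [None, None, None, None, -79, -79, None, None, None, -2, -79, -79, -79, -79]
10 [None, None, -79, -52, 0, 0, 0, 0, 0, 0, -79, -79, -79, -79]
20 [None, None, 5, 0, 0, 0, 5, 38, 38, 0, 0, 0, -78, -78]
30 [None, None, 5, 0, 0, 9, 17, 43, 36, 1, 1, 0, 0, 0]
40 [None, None, 5, 12, 10, 8, 34, 42, 17, 1, 1, 0, 1, 5]
50 [32, None, None, 16, 16, 16, 27, 28, 15, 7, 1, 6, 2, 5]
60 [12, 13, 32, 33, 33, 16, 16, 16, 18, 7, 1, 7, 5, 5]
70 [None, None, None, None, 33, 33, 37, 37, 34, 9, 5, 3, 5, None]
80 [None, None, None, None, None, None, None, 31, 34, 35, 36, 37, 39, 35]
90 [None, None, None, None, None, None, None, None, None, None, None, 32, None, 5]
[[-0.0009 -0.9292 -0.3696]
 [ 0.002  -0.3696  0.9292]
 [-1.      0.0001  0.0022]]
```

```bash
python3 - <<'E'
from h import *
A=[]
for n in ("top","scene"):
    im,d,K,k1,T=load(f"pics/{n}0.npz")
    v,u=np.nonzero(d>0); A.append(atdepth(np.c_[u,v],d[v,u],K,k1,T))
P=np.vstack(A)
for x in np.arange(.1,.8,.05):
    row=[]
    for y in np.arange(-.35,.15,.05):
        s=(P[:,0]>=x)&(P[:,0]<x+.05)&(P[:,1]>=y)&(P[:,1]<y+.05)&(P[:,2]>-.1)
        row.append(int(1000*np.percentile(P[s,2],98)) if s.sum()>3 else -1)
    print("%.2f"%x,row)
s=(P[:,0]<.75)&(P[:,2]>.3)
print(P[s].min(0),P[s].max(0))
# robot visible? 
E
```

```text
0.10 [-1, -1, 2, 1, 2, 2, 2, 2, 2, 2]
0.15 [2, -1, 2, 1, 2, 2, 2, 1, 1, 1]
0.20 [2, 2, 2, 44, 50, 377, 370, 351, 2, 2]
0.25 [2, 1, -1, 43, 341, 380, 383, 381, 44, 2]
0.30 [2, 1, -1, 43, 176, 372, 372, 367, 44, 2]
0.35 [6, 97, 91, 43, 176, 429, 439, 363, 175, 2]
0.40 [9, 80, 90, 175, 341, 425, 422, 177, 169, 2]
0.45 [6, -1, 43, 43, 287, 288, 334, 179, 31, 3]
0.50 [162, 152, 153, 277, 280, 281, 275, 157, 2, 40]
0.55 [-1, 161, 161, 164, 164, 202, 45, 44, 3, 70]
0.60 [-1, 158, 159, 165, 165, 163, 40, 55, 56, 63]
0.65 [273, 28, 163, 165, 164, 159, 11, 116, 189, 3]
0.70 [329, 329, 329, 330, 3, 3, 9, 192, 192, 90]
0.75 [-1, -1, -1, 328, 378, 374, 354, 345, 4, 92]
[ 0.2287 -1.1761  0.3   ] [0.75   0.0203 0.4431]
```

The microscope (up to 0.44 m tall) stands between the arm and the dispenser. I'll lift to z=0.5 first and cross over it.

Emit:
{"method": "arm_command", "body": {
  "steps": [1, -54, 0, 0, 0, 0, 0, 1, -54, 0, 0, 0, 0, 0, 1, -54, 0, 0, 0, 0, 0, 1, -54, 0, 0, 0, 0, 0, 1, -54, 0, 0, 0, 0, 0, 1, 0, -45, 33, 0, 0, 0, 1, 0, -45, 33, 0, 0, 0, 1, 0, -45, 33, 0, 0, 0, 1, 0, -45, 33, 0, 0, 0, 1, 0, 0, 0, 0, 0, 0]
}}

```text
t: 1.35
tool_pos: [0.351, -0.3887, 0.5016]
eef_rot: [-1.487, 1.002, 1.486]
wrist_force: [-0.1, -0.6, 0.9]
opening: 0.996
```

Emit:
{"method": "arm_command", "body": {
  "steps": [1, 0, -45, 33, 0, 0, 0, 1, 0, -45, 33, 0, 0, 0, 1, 0, -45, 33, 0, 0, 0, 1, 0, -45, 33, 0, 0, 0, 1, 0, -45, 33, 0, 0, 0, 1, 0, -29, 53, 0, 0, 0, 1, 0, -29, 53, 0, 0, 0, 1, 0, -29, 53, 0, 0, 0, 1, 0, -29, 53, 0, 0, 0, 1, 0, -29, 53, 0, 0, 0]
}}

```text
t: 2.6
tool_pos: [0.5346, 0.1461, 0.501]
eef_rot: [-1.482, 1.007, 1.482]
wrist_force: [1.5, 0.4, -0.3]
opening: 1.002
```

Emit:
{"method": "arm_command", "body": {
  "steps": [0.65, 55, 0, 0, 0.125, 0, 0, 0.65, 55, 0, 0, 0.126, 0, 0, 0.65, 55, 0, 0, 0, 0, 0, 0.65, 55, 0, 0, 0, 0, 0, 0.65, 55, 0, 0, 0, 0, 0, 0.65, 55, 0, 0, 0, 0, 0, 0.65, 0, 0, 10, 0, 0, 0, 0.65, 0, 0, 0, 0, 0, 0, 0.65, 0, 0, 0, 0, 0, 0, 0.65, 0, 0, 0, 0, 0, 0]
}}

```text
t: 3.85
tool_pos: [0.5339, 0.1552, 0.1733]
eef_rot: [-1.303, 1.142, 1.301]
wrist_force: [-0.2, -0.2, -0.7]
opening: 0.651
```

```bash
cat > w.py <<'E'
from station import r, optics
from h import *
from scipy.spatial.transform import Rotation as R
def wrist(n):
    s=r.read_state(); im,d=optics.get_image("wrist"); p=optics.camera_params("wrist")
    Tt=np.eye(4); Tt[:3,:3]=R.from_rotvec(s["eef_rot"]).as_matrix(); Tt[:3,3]=s["tool_pos"]
    print(s["t"],s["tool_pos"],s["opening"]); print(Tt[:3,:3])
    cv2.imwrite(f"pics/{n}.png",im[:,:,::-1]); np.savez(f"pics/{n}.npz",im=im,d=d,mtx=p["mtx"],k1=p["k1"],T=Tt@p["hand_eye"])
E
python3 -c "
from w import *
wrist('w1')"
```

```text
3.85 [0.5339 0.1552 0.1733] 0.6510276491134126
[[ 0.0032 -0.9918 -0.1276]
 [ 0.0019 -0.1276  0.9918]
 [-1.     -0.0034  0.0015]]
```

View pics/w1.png

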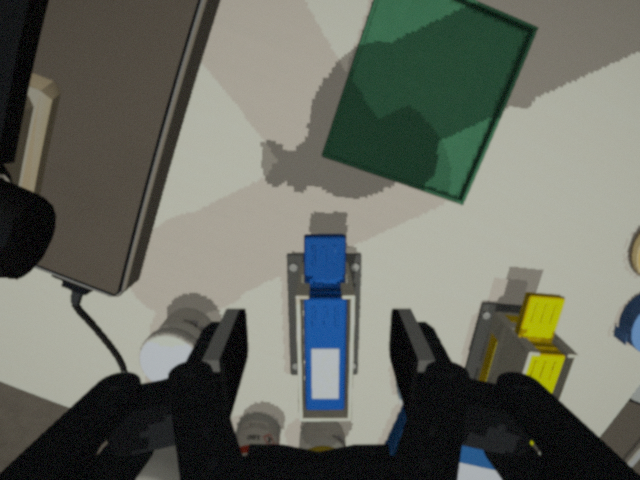

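The wrist view shows the blue case tip at about (325,258), lying nearly straight down the image and between the fingers. The tray's near edge is at about (325–465, 155–200).

```bash
python3 - <<'E'
from h import *
im,d,K,k1,T=load("pics/w1.npz")
hsv=cv2.cvtColor(im,cv2.COLOR_RGB2HSV)
m=cv2.inRange(hsv,np.array((105,120,40)),np.array((130,255,255)))
for v in list(range(232,290,4))+list(range(296,350,6)):
    u=np.nonzero(m[v,295:360])[0]+295
    if len(u): print(v,u[0],u[-1],onplane([[u[0]-.5,v],[u[-1]+.5,v]],K,k1,T,.044 if v<286 else .064)[:,:2].ravel()*1000)
for z,(a,b) in {.044:(230,284),.064:(298,415)}.items():
    mm=np.zeros_like(m); mm[a:b,298:352]=255 if z>.05 else m[a:b,298:352]
    if z>.05:
        mm[a:b,298:352]=cv2.bitwise_or(m[a:b,298:352],0); 
    c=np.argwhere(mm>0)[:,::-1].astype(float)
    print(z,cv2.minAreaRect((onplane(c,K,k1,T,z)[:,:2]*1000).astype(np.float32)))
    v,u=np.nonzero(mm); print(np.median(atdepth(np.c_[u,v],d[v,u],K,k1,T),0))
E
```

```text
236 306 343 [538.2593 146.7871 534.8152 173.3318]
240 305 344 [541.2823 146.438  537.6461 174.4707]
244 305 344 [544.2338 146.7895 540.5867 174.9136]
248 305 344 [547.2046 147.1432 543.5465 175.3597]
252 305 344 [550.1951 147.4991 546.5258 175.8091]
256 304 345 [553.2978 147.1471 549.4331 176.9725]
260 304 345 [556.329  147.5051 552.4523 177.4309]
264 304 344 [559.3809 147.8653 555.5845 177.1772]
268 304 344 [562.4538 148.2279 558.6454 177.6401]
272 304 344 [565.5482 148.5928 561.7276 178.1065]
276 305 343 [568.5704 149.6824 564.9246 177.8535]
280 305 343 [571.7084 150.0547 568.0507 178.3245]
284 310 339 [574.396  154.0659 571.5738 175.8874]
288 311 339 [568.4866 154.4262 565.9515 174.0374]
296 310 339 [574.5346 154.4809 571.8941 174.9149]
302 304 346 [579.5986 150.9274 575.7951 180.3812]
308 304 346 [584.1822 151.4658 580.3594 181.0836]
314 305 346 [588.7286 152.7026 584.9766 181.7948]
320 304 345 [593.5106 152.5604 589.7367 181.8176]
326 304 345 [598.2582 153.1169 594.4643 182.5432]
332 305 345 [602.9713 154.3843 599.2493 183.2783]
338 305 345 [607.8353 154.9579 604.0931 184.0231]
344 305 345 [612.7603 155.5383 608.9976 184.7781]
0.044 ((554.0040893554688, 162.37576293945312), (36.71997833251953, 29.57389259338379), 7.369626998901367)
[0.5534 0.1622 0.0442]
0.064 ((621.6211547851562, 171.54376220703125), (94.77996826171875, 29.759239196777344), 7.470726013183594)
[0.6024 0.1691 0.0643]
```

Emit:
{"method": "arm_command", "body": {
  "steps": [0.65, 0, -14.3, 4.7, 0, 0, 0, 0.65, 40, 0, 0, 0, 0, 0, 0.65, 40, 0, 0, 0, 0, 0, 0.65, 40, 0, 0, 0, 0, 0, 0.65, 10, 0, 0, 0, 0, 0, 0.65, 9, 0, 0, 0, 0, 0, 0.65, 0, 0, 0, 0, 0, 0, 0.65, 0, 0, 0, 0, 0, 0, 0.65, 0, 0, 0, 0, 0, 0, 0.65, 0, 0, 0, 0, 0, 0],
  "newtons": 40
}}

```text
t: 5.15
tool_pos: [0.5469, 0.1614, 0.0329]
eef_rot: [-1.303, 1.145, 1.302]
wrist_force: [-0.6, 0.4, 0.2]
opening: 0.65
```

```bash
python3 -c "
from w import *
wrist('w2')
im,d=optics.get_image('scene'); c=im[150:290,260:470]; cv2.imwrite('pics/s2.png',cv2.resize(c,None,fx=3.5,fy=3.5,interpolation=2)[:,:,::-1])"
```

```text
5.15 [0.5469 0.1614 0.0329] 0.6497056262974585
[[ 0.001  -0.9918 -0.1275]
 [ 0.0006 -0.1275  0.9918]
 [-1.     -0.001   0.0005]]
```

View pics/w2.png

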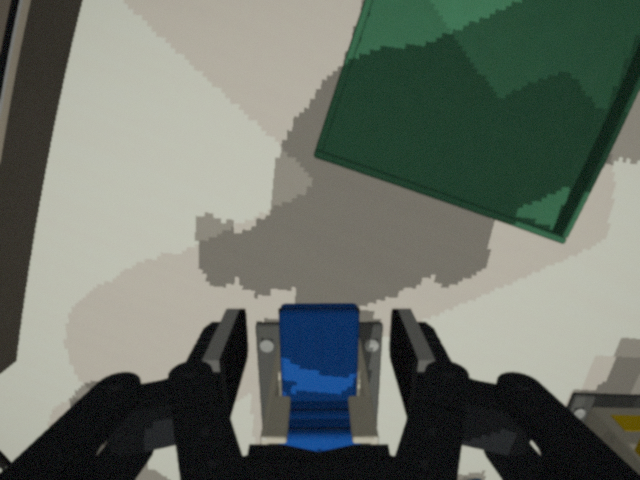

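View pics/s2.png

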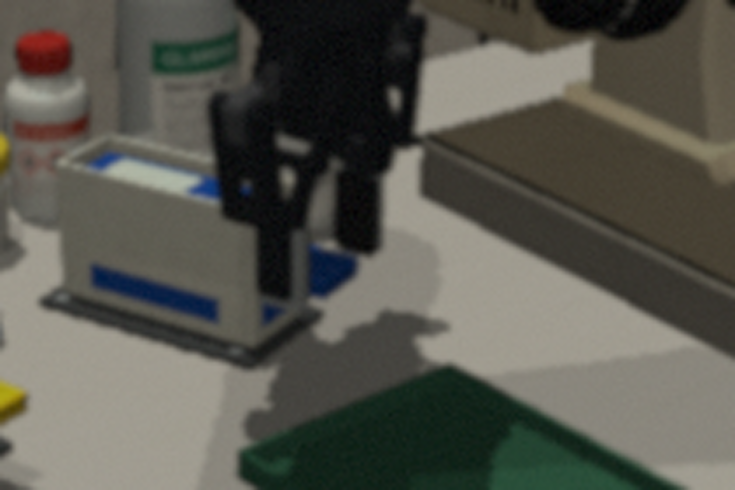

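The tip (columns 280–358) is centred between the pads. Closing.

Emit:
{"method": "arm_command", "body": {
  "steps": [0, 0, 0, 0, 0, 0, 0, 0, 0, 0, 0, 0, 0, 0, 0, 0, 0, 0, 0, 0, 0, 0, 0, 0, 0, 0, 0, 0, 0, 0, 0, 0, 0, 0, 0, 0, 0, 0, 0, 0, 0, 0, 0, 0, 0, 0, 0, 0, 0, 0, 0, 0, 0, 0, 0, 0, 0, 0, 0, 0, 0, 0, 0, 0, 0, 0, 0, 0, 0, 0],
  "newtons": 50
}}

```text
t: 6.5
tool_pos: [0.5467, 0.1613, 0.0325]
eef_rot: [-1.303, 1.146, 1.303]
wrist_force: [-2.3, -0.1, 5.7]
opening: 0.333
```

```bash
python3 -c "
from w import *
wrist('w3')
im,d=optics.get_image('scene'); c=im[150:290,260:470]; cv2.imwrite('pics/s3.png',cv2.resize(c,None,fx=3.5,fy=3.5,interpolation=2)[:,:,::-1])"
```

```text
6.5 [0.5467 0.1613 0.0325] 0.3329745343414785
[[ 0.0001 -0.9918 -0.1275]
 [ 0.0001 -0.1275  0.9918]
 [-1.     -0.0001  0.    ]]
```

View pics/w3.png

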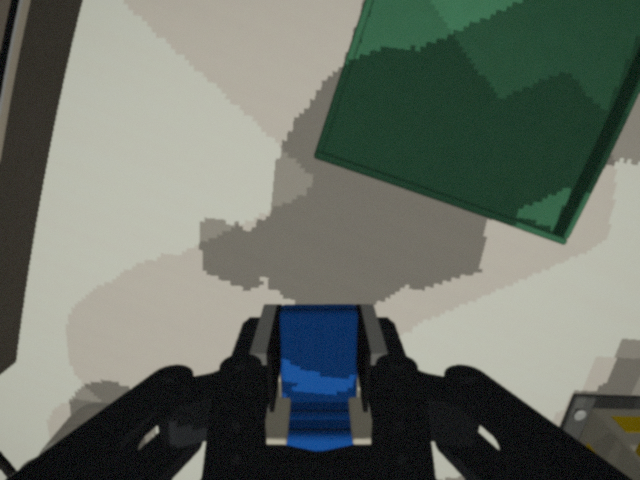

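View pics/s3.png

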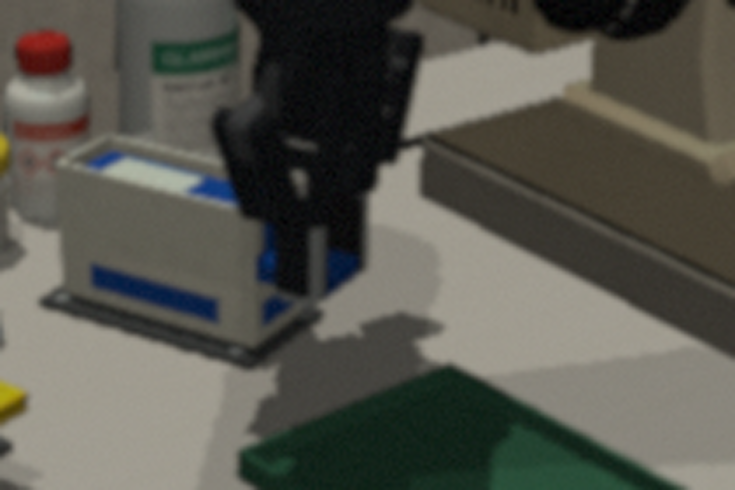

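Emit:
{"method": "arm_command", "body": {
  "steps": [0, -0.4, 4, 0, 0, 0, 0, 0, 0, 6, 0, 0, 0, 0, 0, 0, 8, 0, 0, 0, 0, 0, 0, 8, 0, 0, 0, 0, 0, 0, 8, 0, 0, 0, 0, 0, 0, 8, 0, 0, 0, 0, 0, 0, 8, 0, 0, 0, 0, 0, 0, 0, 0, 0, 0, 0, 0, 0, 0, 0, 0, 0, 0, 0, 0, 0, 0, 0, 0, 0]
}}

```text
t: 7.85
tool_pos: [0.497, 0.1548, 0.0326]
eef_rot: [-1.302, 1.147, 1.303]
wrist_force: [-0.5, -0.9, 0.5]
opening: 0.331
```

```bash
python3 -c "
from w import *
wrist('w4')
im,d=optics.get_image('scene'); c=im[150:290,260:470]; cv2.imwrite('pics/s4.png',cv2.resize(c,None,fx=3.5,fy=3.5,interpolation=2)[:,:,::-1])"
```

```text
7.85 [0.497  0.1548 0.0326] 0.33119953724640716
[[-0.0005 -0.9919 -0.1272]
 [-0.0003 -0.1272  0.9919]
 [-1.      0.0006 -0.0002]]
```

View pics/s4.png

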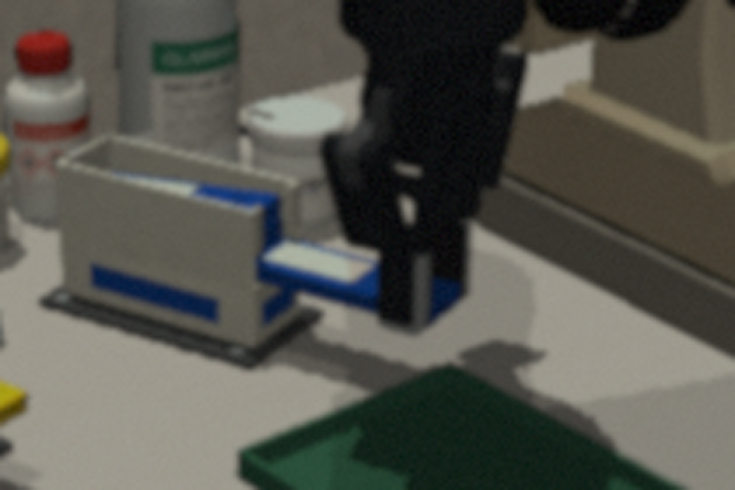

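View pics/w4.png

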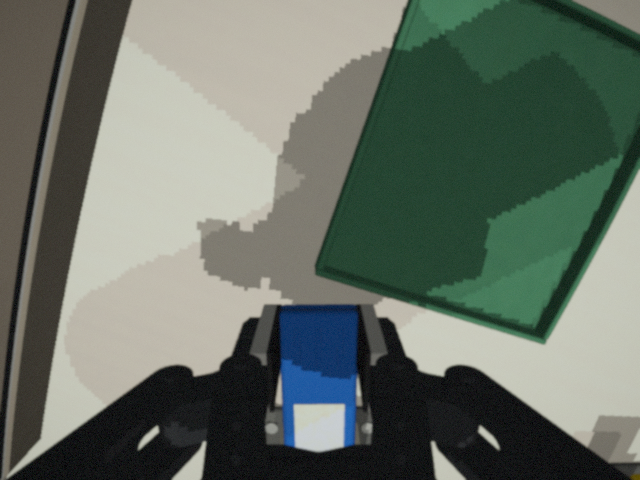

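The case has slid 50 mm in the grip with low force. The upper cases are already settling down at the rear. I'll keep pulling level until it's free.

Emit:
{"method": "arm_command", "body": {
  "steps": [0, 0, 8, 0, 0, 0, 0, 0, 0, 8, 0, 0, 0, 0, 0, 0, 8, 0, 0, 0, 0, 0, 0, 8, 0, 0, 0, 0, 0, 0, 8, 0, 0, 0, 0, 0, 0, 0, 0, 0, 0, 0, 0, 0, 0, 0, 0, 0, 0, 0, 0, 0, 0, 0, 0, 0, 0, 0, 0, 0, 0, 0, 0, 0, 0, 0, 0, 0, 0, 0]
}}

```text
t: 9.2
tool_pos: [0.4575, 0.1498, 0.0326]
eef_rot: [-1.303, 1.146, 1.303]
wrist_force: [0.5, -1.0, -0.6]
opening: 0.331
```

```bash
python3 -c "
from w import *
wrist('w5')
im,d=optics.get_image('scene'); c=im[150:310,260:470]; cv2.imwrite('pics/s5.png',cv2.resize(c,None,fx=3.5,fy=3.5,interpolation=2)[:,:,::-1])
im,d=optics.get_image('top'); p=optics.camera_params('top');np.savez('pics/top5.npz',im=im,d=d,mtx=p['mtx'],k1=p['k1'],T=p['world_from_camera'])
c=im[150:360,280:400];cv2.imwrite('pics/t5.png',cv2.resize(c,None,fx=2.8,fy=2.8,interpolation=2)[:,:,::-1])"
```

```text
9.2 [0.4575 0.1498 0.0326] 0.3305702436818634
[[-0.     -0.9919 -0.1273]
 [-0.     -0.1273  0.9919]
 [-1.      0.     -0.    ]]
```

View pics/s5.png

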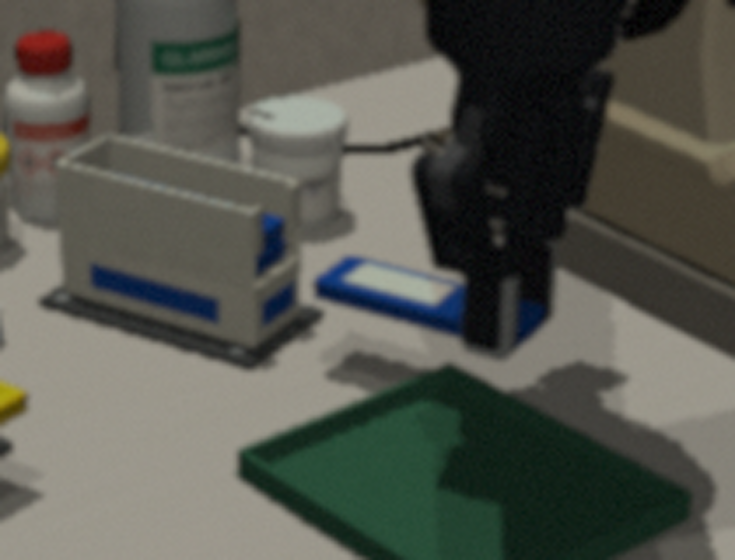

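View pics/w5.png

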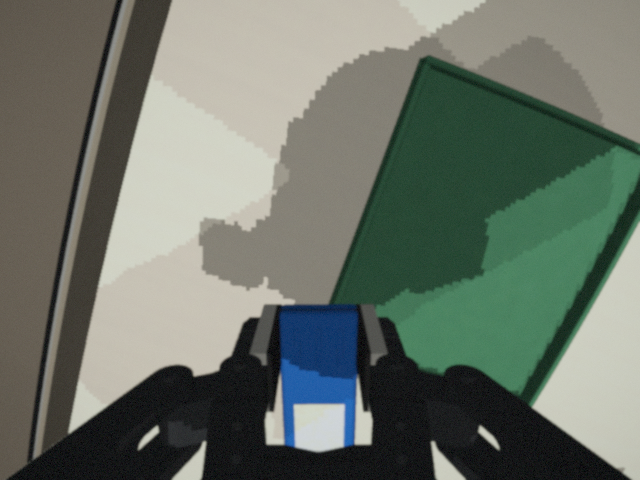

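View pics/t5.png

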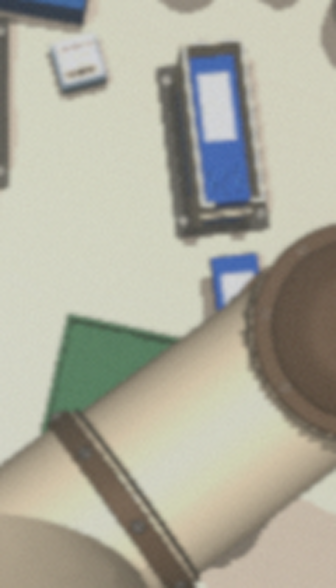

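The case is free and hangs level, and the two upper cases have dropped flat. I'll check the tray position in the wrist view, then carry the case over.

Emit:
{"method": "arm_command", "body": {
  "steps": [0, -10, 0, 0, 0.16, 0, 0, 0, -10, 0, 0, 0.16, 0, 0, 0, 0, 13.0, 10.5, 0, 0, 0, 0, 0, 13.0, 10.5, 0, 0, 0, 0, 0, 13.0, 10.5, 0, 0, 0, 0, 0, 13.0, 10.5, 0, 0, 0, 0, 0, 13.0, 10.5, 0, 0, 0, 0, 0, 13.0, 10.5, 0, 0, 0, 0, 0, 0, 0, 0, 0, 0, 0, 0, 0, 0, 0, 0, 0]
}}

```text
t: 10.6
tool_pos: [0.3925, 0.2265, 0.0525]
eef_rot: [-1.068, 1.294, 1.068]
wrist_force: [0.5, -0.2, -0.5]
opening: 0.332
```

```bash
python3 -c "
from w import *
wrist('w6')
im,d,K,k1,T=load('pics/w1.npz')
print(onplane([[323,156],[464,203],[536,29]],K,k1,T,.013)*1000)
im,d=optics.get_image('scene'); c=im[170:340,260:470]; cv2.imwrite('pics/s6.png',cv2.resize(c,None,fx=3.5,fy=3.5,interpolation=2)[:,:,::-1])
"
```

```text
10.6 [0.3925 0.2265 0.0525] 0.3323810986676957
[[-0.0004 -0.9819  0.1896]
 [-0.0004  0.1896  0.9819]
 [-1.      0.0003 -0.0005]]
[[484.6711 152.4446  13.    ]
 [505.4403 265.1941  13.    ]
 [375.7501 288.9996  13.    ]]
```

View pics/s6.png

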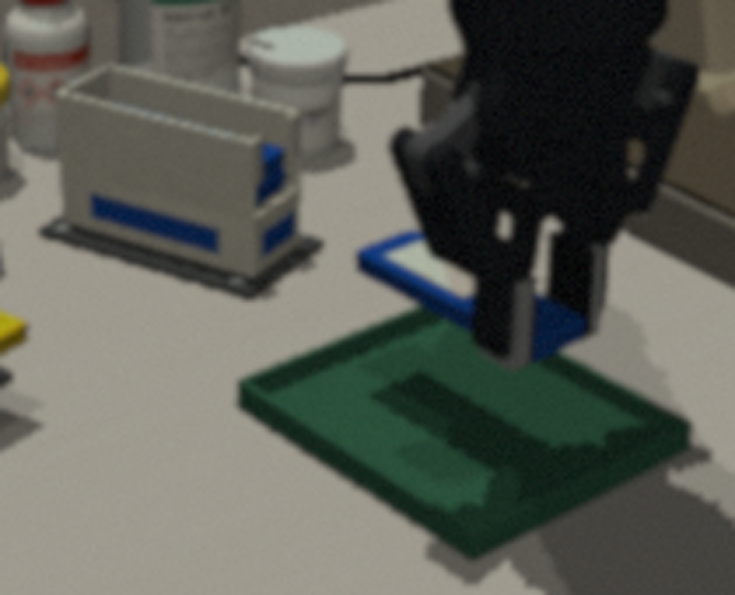

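View pics/w6.png

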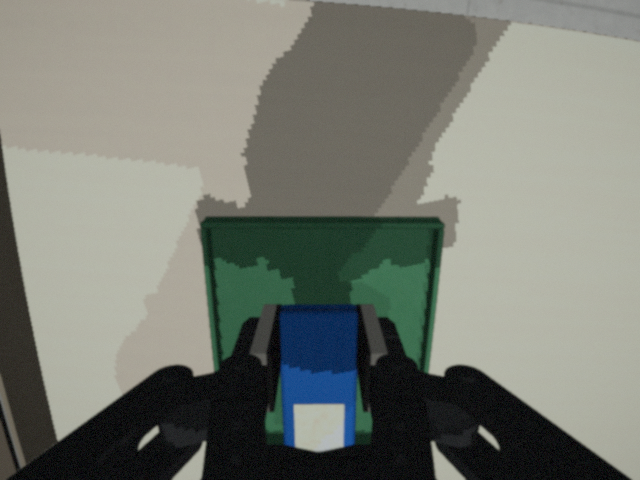

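Everything lines up with the tray (the two measured centres agree within 1 mm). Lowering now, checking contact near the end.

Emit:
{"method": "arm_command", "body": {
  "steps": [0, 12, 0, 0, 0, 0, 0, 0, 12, 0, 0, 0, 0, 0, 0, 10, 0, 0, 0, 0, 0, 0, 6, 0, 0, 0, 0, 0, 0, 4, 0, 0, 0, 0, 0, 0, 3, 0, 0, 0, 0, 0, 0, 1, 0, 0, 0, 0, 0, 0, 1, 0, 0, 0, 0, 0, 0, 0, 0, 0, 0, 0, 0, 0, 0, 0, 0, 0, 0, 0]
}}

```text
t: 11.95
tool_pos: [0.3929, 0.2266, 0.0038]
eef_rot: [-1.066, 1.294, 1.066]
wrist_force: [-0.4, 0.6, -0.0]
opening: 0.334
```

Down to TCP z = 3.8 mm with no contact. Continuing in small steps.

Emit:
{"method": "arm_command", "body": {
  "steps": [0, 0.5, 0, 0, 0, 0, 0, 0, 0.5, 0, 0, 0, 0, 0, 0, 0.5, 0, 0, 0, 0, 0, 0, 0, 0, 0, 0, 0, 0, 0, 0, 0, 0, 0, 0, 0, 0, 0, 0, 0, 0, 0, 0, 0, 0, 0, 0, 0, 0, 0, 0, 0, 0, 0, 0, 0, 0, 0, 0, 0, 0, 0, 0, 0, 0, 0, 0, 0, 0, 0, 0]
}}

```text
t: 13.2
tool_pos: [0.3929, 0.2266, 0.0029]
eef_rot: [-1.067, 1.294, 1.067]
wrist_force: [-2.1, -0.4, 6.5]
opening: 0.329
```

```bash
python3 -c "
from w import *
wrist('w7')
im,d=optics.get_image('scene'); c=im[170:340,260:470]; cv2.imwrite('pics/s7.png',cv2.resize(c,None,fx=3.5,fy=3.5,interpolation=2)[:,:,::-1])
"
```

```text
13.2 [0.3929 0.2266 0.0029] 0.32892706433573116
[[ 0.0003 -0.9816  0.1907]
 [ 0.0001  0.1907  0.9816]
 [-1.     -0.0002  0.0002]]
```

View pics/s7.png

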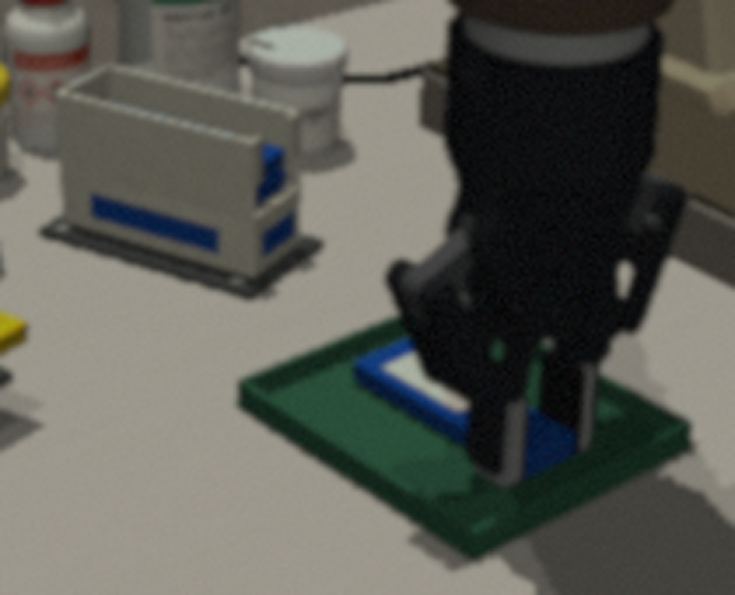

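Contact at about 6.5 N and the case lies in the tray. I'll open part-way and lift clear.

Emit:
{"method": "arm_command", "body": {
  "steps": [0.5, -0.5, 0, 0, 0, 0, 0, 0.55, 0, 0, 0, 0, 0, 0, 0.55, 0, 0, 0, 0, 0, 0, 0.55, 0, 0, 0, 0, 0, 0, 0.55, -10, 0, 0, 0, 0, 0, 0.55, -30, 0, 0, 0, 0, 0, 0.55, -50, 0, 0, 0, 0, 0, 0.55, -50, 0, 0, 0, 0, 0, 0.55, 0, 0, 0, 0, 0, 0, 0.55, 0, 0, 0, 0, 0, 0]
}}

```text
t: 14.55
tool_pos: [0.3924, 0.2262, 0.1428]
eef_rot: [-1.066, 1.294, 1.067]
wrist_force: [-0.0, -0.5, -0.5]
opening: 0.55
```

```bash
python3 - <<'E'
from w import *
wrist('w8')
im,d=optics.get_image('scene'); p=optics.camera_params('scene')
np.savez('pics/s8.npz',im=im,d=d,mtx=p['mtx'],k1=p['k1'],T=p['world_from_camera'])
c=im[170:340,260:470]; cv2.imwrite('pics/s8.png',cv2.resize(c,None,fx=3.5,fy=3.5,interpolation=2)[:,:,::-1])
im,d,K,k1,T=load('pics/w8.npz')
hsv=cv2.cvtColor(im,cv2.COLOR_RGB2HSV)
m=cv2.inRange(hsv,np.array((105,120,30)),np.array((130,255,255)))
v,u=np.nonzero(m); P=atdepth(np.c_[u,v],d[v,u],K,k1,T)
s=(abs(P[:,0]-.43)<.07)&(abs(P[:,1]-.22)<.06)
P=P[s]; c=np.c_[u,v][s].astype(float)
print(cv2.minAreaRect((onplane(c,K,k1,T,.013)[:,:2]*1000).astype(np.float32)))
print(np.linalg.lstsq(np.c_[P[:,:2]-P[:,:2].mean(0),np.ones(len(P))],P[:,2],rcond=None)[0], P[:,2].mean())
E
```

```text
14.55 [0.3924 0.2262 0.1428] 0.5496369473862643
[[-0.0002 -0.9815  0.1914]
 [ 0.0005  0.1914  0.9815]
 [-1.      0.0003  0.0004]]
((481.78912353515625, 203.54148864746094), (40.16114807128906, 207.3607635498047), 72.17510223388672)
[-0.0263 -0.0446  0.0137] 0.01373588779699183
```

View pics/s8.png

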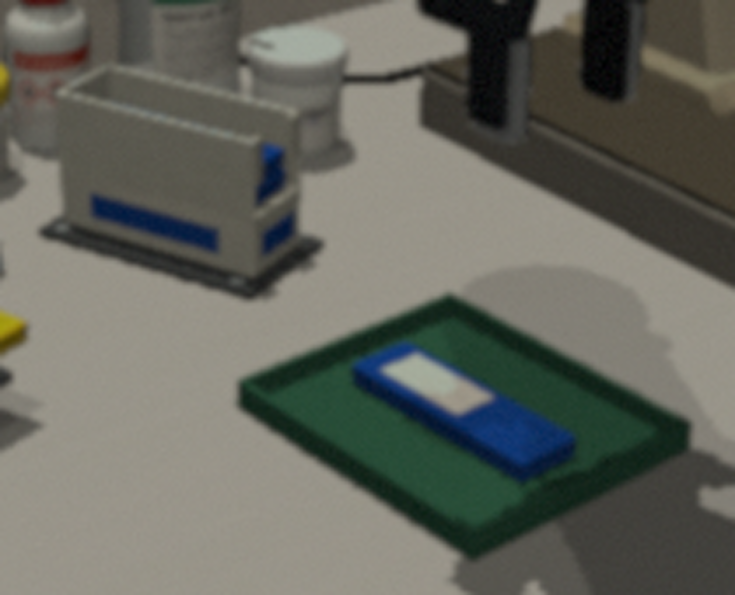

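View pics/w8.png

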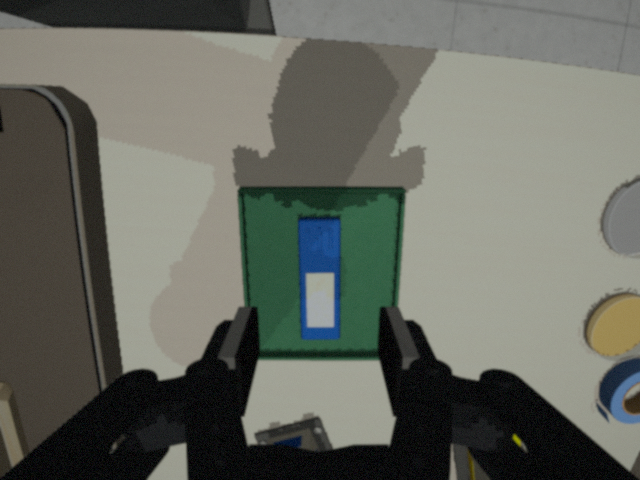

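The case lies flat and centred in the tray (columns 299–340, rows 215–338). The stray pixels in that fit were from the dispenser. I'll check the two upper cases using the top view taken after they dropped.

```bash
python3 - <<'E'
from h import *
im,d=None,None
from station import r,optics
im,d=optics.get_image('top'); p=optics.camera_params('top'); K,k1,T=p['mtx'],p['k1'],p['world_from_camera']
for nm,(im,d,K,k1,T),z in [("start",load('pics/top0.npz'),.064),("after",(im,d,K,k1,T),.054)]:
    hsv=cv2.cvtColor(im,cv2.COLOR_RGB2HSV)
    m=cv2.inRange(hsv,np.array((105,110,30)),np.array((130,255,255)));mm=np.zeros_like(m);mm[160:222,345:373]=m[160:222,345:373]
    v,u=np.nonzero(mm); c=np.c_[u,v].astype(float); P=atdepth(c,d[v,u],K,k1,T)
    print(nm,len(u),cv2.minAreaRect((onplane(c,K,k1,T,z)[:,:2]*1000).astype(np.float32)))
    A=np.c_[P[:,:2]-[.615,.17],np.ones(len(P))]; print(np.linalg.lstsq(A,P[:,2],rcond=None)[0],np.median(P,0))
im,d,K,k1,T=load('pics/w8.npz')
c=np.array([[299,215],[341,215],[341,339],[299,339.]]); q=onplane(c,K,k1,T,.013)[:,:2]*1000; print(q,q.mean(0))
s=d[217:337,302:338]; v,u=np.mgrid[217:337,302:338]; P=atdepth(np.c_[u.ravel(),v.ravel()],s.ravel(),K,k1,T)
A=np.c_[P[:,:2]-P[:,:2].mean(0),np.ones(len(P))]; print(np.linalg.lstsq(A,P[:,2],rcond=None)[0])
E
```

```text
start 499 ((622.4729614257812, 170.2329559326172), (94.88086700439453, 28.125194549560547), 7.494625568389893)
[-0.499   1.6403  0.0658] [0.6027 0.1682 0.0645]
after 423 ((622.1416625976562, 170.0881805419922), (94.07145690917969, 26.840253829956055), 7.2081379890441895)
[-0.5223  2.1323  0.0577] [0.6012 0.1672 0.0545]
[[377.8637 215.5483]
 [383.4103 244.185 ]
 [480.2653 227.2475]
 [474.0809 195.3712]] [428.905 220.588]
[-0.1272  0.0108  0.0143]
```

```bash
python3 - <<'E'
from h import *
im,d,K,k1,T=load('pics/w8.npz')
for a in range(217,335,16):
    v,u=np.mgrid[a:a+16,304:336]; P=atdepth(np.c_[u.ravel(),v.ravel()],d[a:a+16,304:336].ravel(),K,k1,T); print(a,np.median(P,0))
E
```

```text
217 [0.3872 0.2283 0.013 ]
233 [0.3986 0.2261 0.0134]
249 [0.4106 0.2238 0.0133]
265 [0.4226 0.2215 0.0135]
281 [0.435  0.219  0.0136]
297 [0.4476 0.2167 0.0136]
313 [0.4609 0.2141 0.0136]
329 [0.4746 0.2111 0.0131]
```

The case is flat, with its top at 13.0–13.6 mm along its whole length. Handing in.

```bash
python3 -c "
from station import r,workorder
s=r.read_state();print(s['t'],s['tool_pos'],s['wrist_force']);print(workorder.hand_in())"
```

```text
14.7 [0.39218295 0.22583794 0.14154589] [-0.06279812 -0.15915372 -0.14552945]
the job is handed in; nothing more can be done
None
```

I drew the lowest blue case out of its dispenser by its front end and laid it flat in the green tray. I then opened the gripper part-way, lifted clear and handed the job in at 14.7 s; no verdict is reported.

- **Case in the tray:** its centre measures about (0.429, 0.221) m, within 1–2 mm of the tray's middle at about (0.430, 0.220). Its top is at 13.0–13.6 mm along its whole length, against the 13 mm expected.
- **Upper two cases:** the top view shows the upper pair moved less than 1 mm sideways. The top surface dropped from 64.5 to 54.5 mm, the expected 10 mm.
- **Robot:** it was clear of everything, with the wrist force near 0 N. The largest force in the readings was about 7 N, when the case touched the tray floor.
- **Checks that disagreed:** one least-squares fit of the case's tilt gave −0.13, but the strip-by-strip heights above show it is flat. The same fit on the upper cases gave unusable slopes even before anything moved. I judged those two level from the pictures and the median height only.

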